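Clamp the sample carriage with its cam lock

ROBOT

A 6-joint arm with a two-finger parallel gripper is mounted at the origin on a cart in front of the work surface, level with it; the furniture and walls round the work are solid. World frame = base frame: x ahead of the robot, y to its left, z up, the work surface at z = 0. Lengths are in mm, angles in rad, forces in N, time in s.
With the tool pointing down it reaches from about 350 to 775 mm from the base axis. Payload 7.3 kg.
Tool frame: the origin (TCP) lies midway between the tips of the shut fingers; the grasp point (between the pads) lies 19 mm behind it; z points along the fingers, y is the line along which they close (so a half turn about z gives the same grasp; the last joint's range is limited). The gripper opens to 92 mm and grips with 3 to 60 N. Pads are 19 mm wide; open, the fingers measure 130 mm over their backs; the gripper's body (75 mm by 190 mm) begins 47 mm behind the grasp point.
Start: joints at [1.085, 0.342, 1.524, -0, 1.275, -0.146], TCP at [174.968, 495.006, 226.741] pointing down, gripper open.
Joint ranges: [-2.53, 2.53], [-0.77, 2.02], [0.04, 2.7], [-1, 4.14], [0.28, 2.66], [-3.11, 3.11]. Speed limits (rad/s): [2.57, 2.57, 3.14, 3.14, 3.14, 3.14].

INTERFACE

Orientations are given as [roll, pitch, yaw] about the fixed x, y, z axes, in that order (R = Rz(yaw) Ry(pitch) Rx(roll)).
In Python, from plant import get_obs, capture, camera_model, close_job, search_frame, regions_of, pinpoint gives the robot as it stands. The module is installed in compiled form; this text tells all that it offers.
- The arm moves only by the shell command python3 -m pendant 'ROWS'. ROWS is JSON, one flat list of numbers, 7 for each row, row after row: the shift along the tool's x, y, z in units of 30 mm (1.0 is 30 mm), then the turn, a rotation vector about the tool's x, y, z in units of 4 degrees (1.0 is 4 degrees), then the closure, from -1 (fully open) to 1 (shut), so that 0 is half open. In form: [dx, dy, dz, wx, wy, wz, gripper, dx, dy, dz, wx, wy, wz, gripper, ...]. A call has 1 to 12 rows; each row shifts and turns the commanded pose from where the row before left it, along the tool's axes as they then stand; what a row does not reach is not made up. A row lasts 1/10 s, in which the tool goes at most 50 mm and 8.59 degrees, less where a joint would pass 70% of its speed; a pose out of reach is approached as far as the arm can. A call with a number of a shift or a turn outside -1 to 1 is refused whole. A call with a gripper value outside its range is refused whole. The fingers move at their own pace and stop on an object; the grip force is fixed at half the most. Time passes only in rows, so rows that do not move let the fingers close. It gives the time, the measured TCP pose, the force, the opening and the grip force at its end, in the units of the state.
- get_obs(): the state, without advancing time (a new reading comes with each control period).
- capture(name): name is "scene" or "top" or "wrist"; returns the picture (400x640x3 uint8, red, green, blue); there is no depth.
- camera_model(name): a dict with "fov_y" (degrees; the focal length in pixels is half the picture's height over the tangent of half this angle, whatever the lens; pixels are square), "cx", "cy" (the principal point, pixels), "pose" (4x4, takes a point from camera to world coordinates). Camera axes: x right, y up, looking along -z (the intrinsics and any distortion apply to the point x, -y, -z); pixel columns grow to the right and rows downward; lengths in mm; the calibration is good to about 2 mm. A picture is of the moment at which its call begins: read the wrist's pose just before it. camera_model takes no time and is no camera call; for the wrist camera it gives the pose at the moment of the call.
- close_job(): hands the job in; it is judged then, once.
Trained networks look in the newest picture that a camera, given by its name, has taken for a name from the list of things; names that differ only in an ending like _2 or _b are one class to them, and where a whole thing is asked for, a point or a joint stands for the part that bears it (a point fixed in the world has none). Each returns a list of dicts, best first, with "score" (0 to 1); they miss things now and then, are a little off and sometimes report something else, mostly with a low value. They report only what shows in the picture. A call takes as long as a camera call. They do not tell look-alikes from the thing itself.
- search_frame(camera, thing): "location" ([column, row] in pixels, amid what is visible of it).
- regions_of(camera, thing): "pixels" (400x640 bool, what is visible of it) and "location" ([column, row] in pixels, amid what is visible of it).
- pinpoint(camera, thing): "location" ([column, row] in pixels: a listed point, or the origin of a listed thing).
The state is a dict: "time": time; "joint_positions": joint angles; "dq": joint speeds; "tau": joint torques, N m; "tool_pos": TCP position; "tcp_rot": TCP orientation; "contact_force": force on the tool from outside, world axes, zero at the start; "moment": the same for the moment, N m; "grip_width": finger opening in mm; "finger_force": force on a finger pad.
Only numpy, scipy, OpenCV 4.12 (cv2) and the standard library are available. Lean on these libraries where they do the work, as an engineer would, in place of code of your own. Each camera call takes 0.05 s, during which the arm holds its last target. There are 200 camera calls.

TASK

Slide the sample carriage along its rails until it rests against the sprung seal, with its upright pin inside the open mouth of the cam lock. Then swing the cam round by its crank knob, clockwise seen from above, about half a turn, so that its hook catches the pin and draws the carriage firmly up against the seal: stop when the turning resistance has clearly risen, do not overtighten, let go, and leave the other things on the bench where they stand.

Things in the scene. Friction and masses are not known exactly. Their poses are not given: they have to be found in the camera images.
- dock: fixed aluminium dock, plate 270x130x10 mm, x = -145 to +125 mm. Origin on the bench below its middle line; x = the way the carriage slides in (about away from the robot), y left, z up. Two rails, 73 mm apart inside, 28 mm above the bench. Cam axis at x = 75, y = 0. The sprung seal's two black pads stand at x = 10 mm, by dock up to 2 mm nearer or farther; stiffness about 12 N per mm
- cam: steel cam, origin on its axis at bench height, z up. At angle 0 (open) its axes are the dock's; locking turns it clockwise seen from above; stops at -0.05 and 3.95 rad; starts at 0 to 0.3. Its crescent hook opens to the carriage; from 0.65 rad the tip goes round behind the pin, then the hook closes in 2.5 mm per rad. Surely loose below 1.2 rad, tight somewhere from 1.8 to 3.8. It stays where it is left
- crank_knob (a point): centre of the cam's upright round crank knob, at cam y = +34 mm (left at angle 0), 61 mm above the bench; knob 14 mm thick, 52 to 74 mm above the bench, crank arm under it up to 47 mm. Push on the knob along its circle: 1 N while loose, 3 to 4 N when barely tight, 6 N is right, over 7 N is too much
- hook_tip (a point): free tip of the crescent hook (round bar 6 mm thick), 26 mm above the bench, about 36 mm from the cam's axis
- carriage: loose aluminium sample carriage between the rails, plate 100x70x12 mm, about 0.4 kg. Origin: centre of its underside, 10 mm above the bench; x along the slide to the cam. Its leading edge (x = 50) meets the seal; beyond it a bolt with an upright pin, 8 mm thick, at x = 91 mm. It starts 24 to 48 mm short of the seal; touching it, its origin is at dock x = -40 mm, give or take 2
- carriage_block (a point): centre of the black cell block on the carriage, 34 mm along x, 44 mm along y, 45 mm high (22 to 67 mm above the bench); push on its robot-side face or hold it by its 44 mm. Sliding friction about 1 N
- timer: small white bench timer, 62x58x18 mm, beside the dock; a bystander, origin at its underside
- label_roll: roll of white labels lying flat, 72 mm across, 30 mm high, beside the dock; a bystander, origin at its underside
- rack: low clear cuvette rack, 34x110x26 mm, beside the dock; a bystander, origin at its underside
- meter: black handheld meter, 226x104x57 mm, to the left; a bystander, origin at its underside
- turbidimeter: white turbidimeter, 88x191x68 mm, to the left; a bystander, origin at its underside
- bottle: white bottle, 60 mm across, 118 mm high, to the left at the back; a bystander, origin at its underside
Things that resemble listed ones, but are neither listed nor needed, are in the scene too. Leave any brown, orange or purple look-alike of the carriage alone.

How it is judged (in metres and radians):
On the way:
1. the carriage has been pushed along its rails up to the seal, its pin in the mouth of the cam (x of carriage in the frame of dock above -0.044 m), for 0.2 s.
At the end, for the whole second after the job is handed in: The cam's hook holds the carriage's pin with a pull of 10 to 30 N; the carriage is up against the seal (origin beyond -42.5 mm along the dock's x), straight within 0.08 rad, flat and at rest (contact force between cam and carriage above 10 N and x of carriage in the frame of dock above -0.0425 m and angle between the x axis of carriage and the x axis of dock, either way round below 0.08 rad and angle between carriage's own z axis and vertical below 0.05 rad and linear speed of carriage below 0.01 m/s); the robot touches nothing.
It fails at once if the lock is overtightened: the cam pulls or presses on the carriage's bolt with more than 30 N (contact force between cam and carriage above 30 N).
It fails at once if a bystander is shifted by more than 20 mm (distance of any of timer, label_roll, rack, meter, turbidimeter, bottle from where it was at the start of the episode above 0.02 m).
It also fails if it takes over 64 s, if anything falls off the work surface, if the arm or the gripper's body presses on something with over 40 N, if the wrist force passes 120 N, or if a joint passes its speed limit or range.

## Working session

There is one attempt and no reset: what is moved stays moved. The work goes in short steps, Python scripts to look and compute and a shell command to move; the robot and the scene stay as the last step left them, time stands still between calls to the robot, and variables do not carry over. Pictures are saved under pics/ and viewed, at most 10 in all, crops included, and the job is handed in when it is done.

```bash
mkdir -p pics
cat > h.py <<'E'
import numpy as np, cv2
from plant import *
def ray(cam,px,m=None):
    m=m or camera_model(cam); f=200/np.tan(np.radians(m['fov_y'])/2)
    d=np.array([(px[0]-m['cx'])/f,-(px[1]-m['cy'])/f,-1]); P=np.array(m['pose']); return P[:3,3],P[:3,:3]@d
def onz(cam,px,z,m=None):
    o,d=ray(cam,px,m); return (o+d*(z-o[2])/d[2])
def save(cam,n): 
    im=capture(cam); cv2.imwrite('pics/'+n,im[:,:,::-1]); return im
E
python3 - <<'E'
from h import *
np.set_printoptions(precision=1,suppress=True)
print(get_obs())
for c in ['top','scene']:
    save(c,c+'0.png'); m=camera_model(c); print(c,{k:v for k,v in m.items()})
    for t,z in [('dock',0),('cam',0),('crank_knob',61),('hook_tip',26),('carriage',10),('carriage_block',45)]:
        print(t,[(np.round(r['location']),round(r['score'],2),onz(c,r['location'],z)) for r in pinpoint(c,t)[:3]])
E
```

```text
{'time': 0.0, 'joint_positions': array([ 1.1,  0.3,  1.5,  0. ,  1.3, -0.1]), 'dq': array([-0.,  0.,  0., -0., -0., -0.]), 'tau': array([  0. , -43.1, -24.4,   0.1,   0.1,  -0. ]), 'tool_pos': array([174.8, 494.6, 226. ]), 'tcp_rot': array([-3.1, -0. ,  2.8]), 'contact_force': array([ 0.2,  0.3, -0. ]), 'moment': array([-0., -0., -0.]), 'finger_force': 0.0, 'grip_width': 91.73662511321474}
top {'fov_y': 51.40913876498799, 'cx': 327.22551394044973, 'cy': 199.24953371408824, 'pose': array([[  -0. ,    1. ,   -0.1,  396.3],
       [  -1. ,   -0. ,    0. ,  106.7],
       [   0. ,    0.1,    1. , 1175.2],
       [   0. ,    0. ,    0. ,    1. ]])}
dock [(array([355., 167.]), 0.95, array([562.7,   9.4,   0. ])), (array([355., 140.]), 0.59, array([640.8,   6.2,   0. ]))]
cam [(array([354., 139.]), 0.47, array([643.2,  11.3,   0. ]))]
crank_knob [(array([341., 131.]), 0.71, array([654.1,  48.8,  61. ]))]
hook_tip [(array([357., 152.]), 0.78, array([600.9,   5.5,  26. ])), (array([350., 192.]), 0.59, array([491.2,  27.3,  26. ]))]
carriage [(array([464., 166.]), 0.8, array([ 560.1, -299.5,  
[... 715 characters left out ...]
m [(array([300., 175.]), 0.65, array([728.,  -1.,   0.])), (array([310., 185.]), 0.61, array([648.5,   6.3,   0. ])), (array([351., 191.]), 0.28, array([540.7, -99.3,   0. ]))]
crank_knob [(array([301., 174.]), 0.58, array([648.8,  47.2,  61. ]))]
hook_tip [(array([317., 181.]), 0.51, array([626.1,  -8.5,  26. ]))]
carriage [(array([296., 295.]), 0.97, array([205.5, 342.7,  10. ])), (array([330., 208.]), 0.9, array([484.5,  30.8,  10. ])), (array([393., 172.]), 0.65, array([ 547.2, -303.3,   10. ]))]
carriage_block [(array([294., 290.]), 0.94, array([197.7, 352.7,  45. ])), (array([399., 194.]), 0.83, array([ 389.2, -189.2,   45. ])), (array([328., 195.]), 0.6, array([511.3,  22.4,  45. ]))]
```

View pics/top0.png

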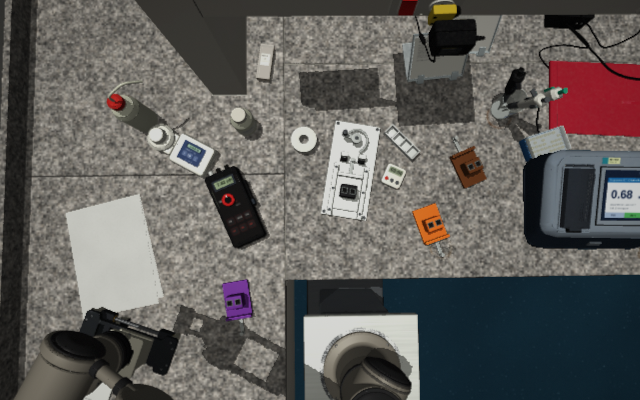

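View pics/scene0.png

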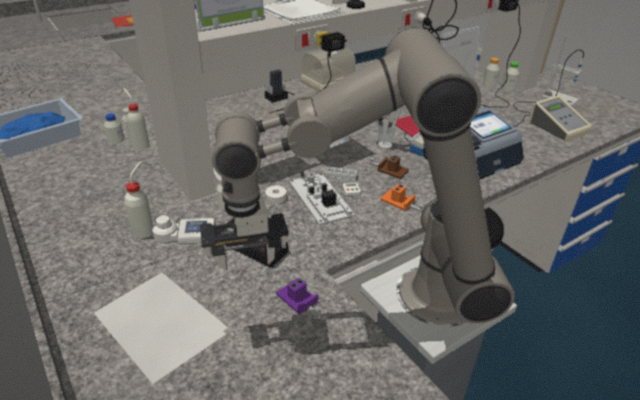

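The top view shows the dock around (350,170), with the carriage block at (349,190), the cam at (354,138), and the knob at (341,131). Brown, orange and purple look-alikes stand elsewhere. The dock yaw is about -0.17. Next I move above the dock for a wrist look.

```bash
python3 -m pendant '[-1,-0.63,0,0,0,0,1,-1,-0.63,0,0,0,0,1,-1,-0.63,0,0,0,0,1,-1,-0.63,0,0,0,0,1,-1,-0.63,0,0,0,0,1,-1,-0.63,0,0,0,0,1,-1,-0.63,0,0,0,0,1,-1,-0.63,0,0,0,0,1,-1,-0.63,0,0,0,0,1]'
python3 -m pendant '[-1,-0.63,0,0,0,0,1,-1,-0.63,0,0,0,0,1,-1,-0.63,0,0,0,0,1,-1,-0.63,0,0,0,0,1,-1,-0.63,0,0,0,0,1,-1,-0.63,0,0,0,0,1,-1,-0.63,0,0,0,0,1,-1,-0.63,0,0,0,0,1,0,0,0,0,0,-0.8,1,0,0,0,0,0,-0.8,1,0,0,0,0,0,-0.8,1,0,0,0,0,0,0,1]'
python3 - <<'E'
from h import *
np.set_printoptions(precision=1,suppress=True)
c='wrist'; m=camera_model(c); save(c,'w0.png'); print(m)
for t,z in [('dock',0),('cam',0),('crank_knob',61),('hook_tip',26),('carriage',10),('carriage_block',45)]:
    print(t,[(np.round(r['location']),round(r['score'],2),onz(c,r['location'],z,m)) for r in pinpoint(c,t)[:2]])
E
```

```text
time: 1.6
tool_pos: [373.6, 243.4, 227.0]
tcp_rot: [3.141, 0.0, 2.802]
contact_force: [1.1, 0.4, -0.0]
grip_width: 24.5
finger_force: 0.0
time: 2.8
tool_pos: [548.7, 22.0, 226.7]
tcp_rot: [3.142, -0.0, 2.97]
contact_force: [-0.0, 0.6, -0.1]
grip_width: 0.4
finger_force: 0.0
{'fov_y': 59.756876083332365, 'cx': 322.74435604151944, 'cy': 200.4033901779491, 'pose': array([[  0.2,  -1. ,  -0.3, 480.3],
       [  1. ,   0.2,   0. ,  34.8],
       [  0. ,  -0.3,   1. , 384.8],
       [  0. ,   0. ,   0. ,   1. ]])}
dock [(array([325., 189.]), 0.81, array([569.9,  22. ,   0. ])), (array([590., 246.]), 0.56, array([691.9, 319.6,   0. ]))]
cam []
crank_knob []
hook_tip [(array([310., 229.]), 0.49, array([605.1,  -0.9,  26. ]))]
carriage [(array([ 44., 231.]), 0.76, array([ 561.7, -301.9,   10. ])), (array([324., 120.]), 0.69, array([494.1,  33.6,  10. ]))]
carriage_block [(array([324., 120.]), 0.88, array([492.6,  34. ,  45. ])), (array([ 18., 240.]), 0.65, array([ 558.2, -301.1,   45. ]))]
```

View pics/w0.png

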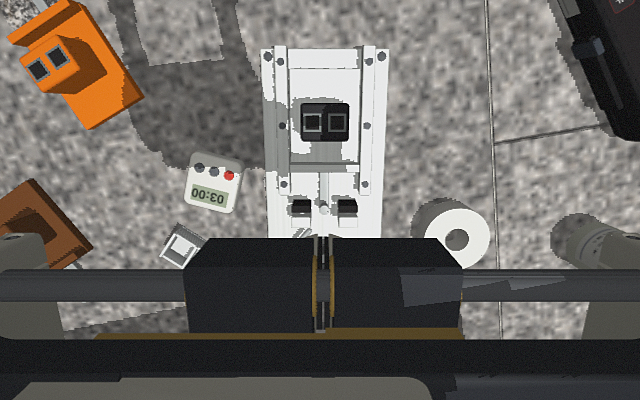

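The wrist view shows the dock axis vertical in the image: near end mid at (326,48), block at (324,120), seal pads at (302/347,207), timer at (215,183) and roll at (455,235). The tool yaw of 2.97 therefore matches the dock.

Run:
```python
from h import *
np.set_printoptions(precision=1,suppress=True)
c='wrist'; m=camera_model(c)
for n,p,z in [('near end L',(262,48),10),('near end R',(389,48),10),('block top near edge',(325,103),67),('blk top L',(301,104),67),('blk top R',(349,104),67),('padL',(302,200),28),('padR',(347,200),28),('carriage lead edge',(325,165),22),('pin?',(324,209),30)]:
    print(n,onz(c,p,z,m))
a=onz(c,(262,48),10,m)-onz(c,(389,48),10,m); print('yaw',np.arctan2(a[0],-a[1])) 
e=.5*(onz(c,(262,48),10,m)+onz(c,(389,48),10,m)); u=np.array([np.cos(.172),-np.sin(.172),0])
print('dock',e+145*u,'cam',e+220*u)
```

```text
near end L [414.6 -14.9  10. ]
near end R [436.4 109.9  10. ]
block top near edge [477.9  37.5  67. ]
blk top L [475.1  16.6  67. ]
blk top R [482.4  58.2  67. ]
padL [571.2  -3.1  28. ]
padR [579.4  44.   28. ]
carriage lead edge [539.4  27.2  22. ]
pin? [584.4  18.3  30. ]
yaw -0.17258219270927705
dock [568.4  22.7  10. ] cam [642.3   9.8  10. ]
```

```bash
python3 -m pendant '[0.8,0.04,0.3,0,0,0,1,0.8,0.04,0.6,0,0,0,1,0.8,0.03,0.8,0,0,0,1,0.85,0.03,0.8,0,0,0,1,0,0,1,0,0,0,1,0,0,1,0,0,0,1,0,0,1,0,0,0,1,0,0,0.7,0,0,0,1,0,0,0.35,0,0,0,1,0,0,0,0,0,0,1]'
python3 -m pendant '[-0.4,0,0,0,0,0,1,-0.2,0,0,0,0,0,1,-0.2,0,0,0,0,0,1,-0.2,0,0,0,0,0,1,-0.2,0,0,0,0,0,1,-0.1,0,0,0,0,0,1,0,0,0,0,0,0,1]'
```

```text
time: 4.15
tool_pos: [452.8, 43.0, 29.3]
tcp_rot: [-3.141, -0.002, 2.969]
contact_force: [0.4, 0.4, 0.6]
grip_width: 0.0
finger_force: 0.0
time: 4.85
tool_pos: [492.4, 36.2, 30.3]
tcp_rot: [3.141, 0.001, 2.969]
contact_force: [0.2, 0.3, -0.5]
grip_width: 0.4
finger_force: 0.0
```

```bash
python3 -m pendant '[-0.1,0,0,0,0,0,1,-0.1,0,0,0,0,0,1,-0.05,0,0,0,0,0,1,0,0,0,0,0,0,1]'
python3 - <<'E'
from h import *
c='wrist'; m=camera_model(c); save(c,'w1.png')
E
```

```text
time: 5.25
tool_pos: [499.5, 34.9, 30.2]
tcp_rot: [3.141, 0.0, 2.969]
contact_force: [-0.5, 1.3, -0.9]
grip_width: 0.4
finger_force: 0.0
```

View pics/w1.png

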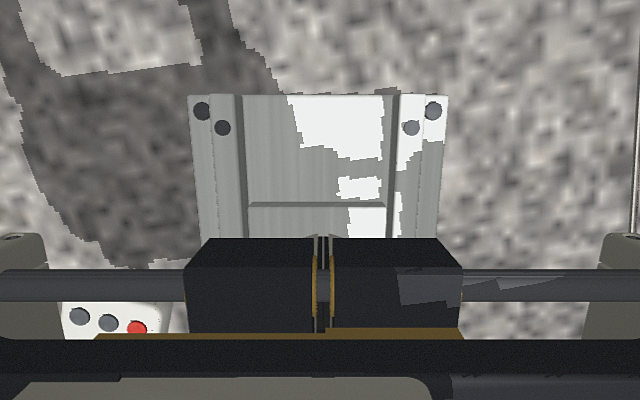

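The carriage's trailing edge shows at row 205, behind the fingers. The force is still small, so I keep pushing gently.

```bash
python3 -c "
from h import *
e=onz('wrist',(316,204),22)-[568.4,22.7,0]; print('trail edge dock x',e[0]*.985-e[1]*.172)"
for i in 1; do python3 -m pendant '[-0.05,0,0,0,0,0,1,0,0,0,0,0,0,1]'; done
python3 -m pendant '[-0.05,0,0,0,0,0,1,0,0,0,0,0,0,1]'
```

```text
trail edge dock x -92.88169982940757
time: 5.5
tool_pos: [500.8, 34.7, 30.2]
tcp_rot: [3.142, 0.0, 2.969]
contact_force: [-0.4, 0.2, 0.5]
grip_width: 0.0
finger_force: 0.1
time: 5.7
tool_pos: [501.1, 34.6, 30.0]
tcp_rot: [-3.142, -0.002, 2.969]
contact_force: [-4.4, 0.1, 2.1]
grip_width: 0.5
finger_force: 2.4
```

```bash
python3 -m pendant '[-0.02,0,0,0,0,0,1,0,0,0,0,0,0,1,0,0,0,0,0,0,1]'
python3 -m pendant '[-0.02,0,0,0,0,0,1,0,0,0,0,0,0,1,0,0,0,0,0,0,1]'
```

```text
time: 6.0
tool_pos: [501.2, 34.6, 29.9]
tcp_rot: [-3.141, -0.003, 2.969]
contact_force: [-6.9, 1.2, 2.1]
grip_width: 0.3
finger_force: 3.1
time: 6.3
tool_pos: [501.3, 34.6, 29.8]
tcp_rot: [-3.141, -0.004, 2.969]
contact_force: [-7.3, 1.7, 3.2]
grip_width: 0.1
finger_force: 3.8
```

Seated against the seal at about 7 N. Backing off, then looking at the cam.

```bash
python3 -m pendant '[0.2,0,0,0,0,0,1,0.2,0,-0.5,0,0,0,1,0,0,-1,0,0,0,1,0,0,-1,0,0,0,1,0,0,-1,0,0,0,1,-0.9,0,-1,0,0,0,1,-1,0,-0.5,0,0,0,0.6,-1,0,0,0,0,0,0.6,-1,0,0,0,0,0,0.6,-1,0,0,0,0,0,0.6,-0.9,0,0,0,0,0,0.6,0,0,0,0,0,0,0.6]'
python3 - <<'E'
from h import *
np.set_printoptions(precision=1,suppress=True)
D=np.array([568.4,22.7,0]); u=np.array([.985,-.172,0]); v=np.array([.172,.985,0])
c='wrist'; m=camera_model(c); save(c,'w2.png'); o=get_obs(); print(o['tool_pos'],o['grip_width'])
for t,z in [('dock',0),('cam',0),('crank_knob',61),('hook_tip',26),('carriage',10),('carriage_block',45)]:
    print(t,[(np.round(r['location']),round(r['score'],2),p:=onz(c,r['location'],z,m),(p-D)@u,(p-D)@v) for r in pinpoint(c,t)[:2]])
E
```

```text
time: 7.5
tool_pos: [665.6, 5.6, 179.3]
tcp_rot: [3.142, 0.002, 2.969]
contact_force: [-0.7, -0.3, -1.3]
grip_width: 18.5
finger_force: 0.0
[663.9   6.1 179.4] 18.37695778507157
dock [(array([322.,  72.]), 0.71, array([568.2,  23.4,   0. ]), np.float64(-0.3276971591645054), np.float64(0.6092536686630808))]
cam [(array([321., 152.]), 0.92, array([639.4,   9.2,   0. ]), np.float64(72.22597616225809), np.float64(-1.0632543972760813)), (array([320.,  22.]), 0.47, array([526.5,  28.6,   0. ]), np.float64(-42.31498013486612), np.float64(-1.4007529243017913))]
crank_knob [(array([363., 175.]), 0.9, array([655.5,  41.6,  61. ]), np.float64(82.54916907234706), np.float64(33.584759737961306))]
hook_tip [(array([301., 121.]), 0.6, array([606.6,  -2.2,  26. ]), np.float64(41.93190849562356), np.float64(-17.9826867884604))]
carriage [(array([320.,  21.]), 0.81, array([527.8,  28.6,  10. ]), np.float64(-40.98853390076162), np.float64(-1.164943495330221)), (array([363., 171.]), 0.46, array([663. ,  45.8,  10. ]), np.float64(89.21204909895131), np.float64(38.97585417780907))]
carriage_block [(array([321.,  10.]), 0.85, array([528.1,  29.5,  45. ]), np.float64(-40.838216059177604), np.float64(-0.19006575890801986))]
```

View pics/w2.png

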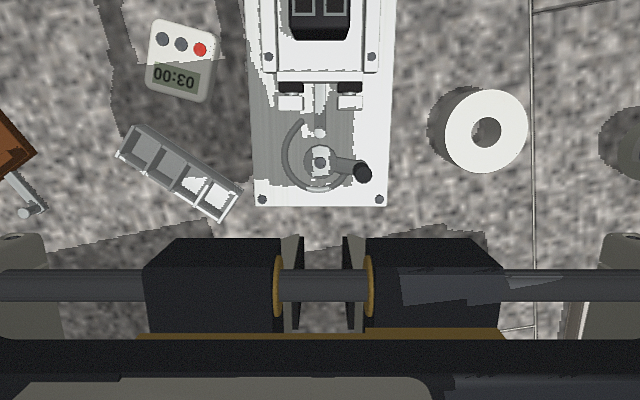

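The wrist view shows the cam at (321,152) with its hook open around the pin at (320,132), the knob at (363,173), and the carriage against the pads, origin ≈ -41 mm. The cam angle is about 0.22. I'll straddle the knob with the fingers along the tangent.

```bash
python3 -m pendant '[0.25,0.55,0,0,0,-1,0.5,0.3,0.5,0,0,0,-1,0.5,0,0,0,0,0,-1,0.5,0,0,0,0,0,-1,0.5,0,0,0,0,0,-1,0.5,0,0,0,0,0,-1,0.5,0,0,0,0,0,-1,0.5,0,0,0,0,0,-1,0.5,0,0,0,0,0,-1,0.5,0,0,0,0,0,-1,0.5]'
python3 -m pendant '[0,0,0,0,0,-1,0.5,0,0,0,0,0,-1,0.5,0,0,0,0,0,-1,0.5,0,0,0,0,0,-1,0.5,0,0,0,0,0,-1,0.5,0,0,0,0,0,-1,0.5,0,0,0,0,0,-1,0.5,0,0,0,0,0,-1,0.5,0,0,0,0,0,-1,0.5,0,0,0,0,0,-0.35,0.5,0,0,0,0,0,0,0.5]'
python3 -c "
from h import *
o=get_obs();y=o['tcp_rot'][2];d=np.array([655.4,41.4])-o['tool_pos'][:2]
print(o['joint_positions'],y,'units',d@[np.cos(y),np.sin(y)]/30,d@[np.sin(y),-np.cos(y)]/30,(o['tool_pos'][2]-51)/30)"
```

```text
time: 8.85
tool_pos: [650.6, 40.0, 180.7]
tcp_rot: [-3.141, 0.001, -2.613]
contact_force: [-0.8, -1.0, -0.4]
grip_width: 22.6
finger_force: 0.0
time: 9.95
tool_pos: [650.8, 40.0, 180.6]
tcp_rot: [-3.141, 0.0, -1.963]
contact_force: [-0.0, -0.4, -0.2]
grip_width: 22.9
finger_force: 0.0
[-5.61182875e-02  6.12178936e-01  1.20738131e+00  7.83405434e-05
  1.32157711e+00 -2.80504613e+00] -1.9634804028299486 units -0.1026291092305289 -0.12463670369820042 4.3187854347396195
```

```bash
python3 -m pendant '[-0.1,-0.13,1,0,0,0,0.5,0,0,1,0,0,0,0.5,0,0,1,0,0,0,0.5,0,0,0.8,0,0,0,0.5,0,0,0.5,0,0,0,0.5,0,0,0,0,0,0,0.5]'
python3 -m pendant '[0.003,-0.079,0,0,0,1,0.5,0.003,-0.079,0,0,0,1,0.5,0.003,-0.079,0,0,0,1,0.5,0.003,-0.079,0,0,0,1,0.5,0.003,-0.079,0,0,0,1,0.5,0.003,-0.079,0,0,0,1,0.5]'
```

```text
time: 10.55
tool_pos: [654.3, 41.2, 49.1]
tcp_rot: [3.138, -0.001, -1.964]
contact_force: [0.3, 0.4, 0.2]
grip_width: 22.4
finger_force: 0.0
time: 11.15
tool_pos: [668.1, 33.2, 53.1]
tcp_rot: [-3.14, 0.002, -2.385]
contact_force: [-0.5, 0.2, 0.1]
grip_width: 23.1
finger_force: 0.5
```

```bash
python3 -m pendant '[0.003,-0.079,0,0,0,1,0.5,0.003,-0.079,0,0,0,1,0.5,0.003,-0.079,0,0,0,1,0.5,0.003,-0.079,0,0,0,1,0.5,0.003,-0.079,0,0,0,1,0.5,0.003,-0.079,0,0,0,1,0.5,0.003,-0.079,0,0,0,1,0.5,0.003,-0.079,0,0,0,1,0.5,0.003,-0.079,0,0,0,1,0.5]'
cat > s.py <<'E'
from h import *
o=get_obs();p=o['tool_pos'][:2]-np.array([642.3,9.8]);y=o['tcp_rot'][2];f=o['contact_force'][:2]
# tool x inward, y backward-tangent: push force of tool = -f ; along motion
print('theta_pos %.2f r %.1f theta_yaw %.2f z %.1f Ftan %.1f Frad %.1f q6 %.2f'%(np.pi/2-.172-np.arctan2(p[1],p[0]),np.hypot(*p),(-1.963-y)%6.283+.22,o['tool_pos'][2],f@[np.sin(y),-np.cos(y)],f@[np.cos(y),np.sin(y)],o['joint_positions'][5]),f.round(1),round(o['finger_force'],1),round(o['grip_width'],1))
E
python3 s.py; python3 -c "
from h import *
save('top','t3.png'); im=cv2.imread('pics/t3.png')[90:240,280:430]; save('wrist','w3.png')
print(pinpoint('wrist','crank_knob')[:1], pinpoint('wrist','hook_tip')[:1])"
```

```text
time: 12.05
tool_pos: [677.2, 14.3, 53.1]
tcp_rot: [-3.142, 0.003, -3.013]
contact_force: [-0.2, 1.1, -0.4]
grip_width: 23.1
finger_force: 0.5
theta_pos 1.27 r 35.2 theta_yaw 1.27 z 53.1 Ftan 1.1 Frad 0.0 q6 -1.79 [-0.2  1.1] 0.5 23.1
[{'location': [334.1, 253.6], 'score': 0.9}] [{'location': [365.8, 120.1], 'score': 0.91}]
```

View pics/w3.png

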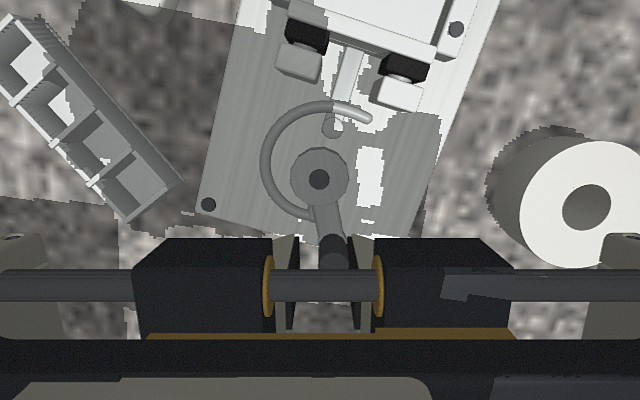

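The wrist view shows the hook tip (366,120) already past the pin (333,127), and the knob (334,254) carried between the fingers. Still loose, so I continue in small groups.

```bash
python3 -m pendant '[0.003,-0.079,0,0,0,1,0.5,0.003,-0.079,0,0,0,1,0.5,0.003,-0.079,0,0,0,1,0.5,0.003,-0.079,0,0,0,1,0.5,0.003,-0.079,0,0,0,1,0.5]' >/dev/null; python3 s.py
python3 -m pendant '[0.003,-0.079,0,0,0,1,0.5,0.003,-0.079,0,0,0,1,0.5,0.003,-0.079,0,0,0,1,0.5]' >/dev/null; python3 s.py
```

```text
theta_pos 1.61 r 34.8 theta_yaw 1.62 z 52.0 Ftan 1.4 Frad -1.4 q6 -1.46 [1.7 1.1] 0.7 22.9
theta_pos 1.81 r 34.8 theta_yaw 1.83 z 52.1 Ftan 2.1 Frad -0.5 q6 -1.26 [1.3 1.7] 0.7 22.8
```

```bash
python3 -m pendant '[0.003,-0.079,0,0,0,1,0.5,0.003,-0.079,0,0,0,1,0.5,0.003,-0.079,0,0,0,1,0.5]' >/dev/null; python3 s.py
python3 -m pendant '[0.003,-0.079,0,0,0,1,0.5,0.003,-0.079,0,0,0,1,0.5]' >/dev/null; python3 s.py
python3 -m pendant '[0.003,-0.079,0,0,0,1,0.5,0.003,-0.079,0,0,0,1,0.5]' >/dev/null; python3 s.py
```

```text
theta_pos 2.02 r 34.7 theta_yaw 2.04 z 52.1 Ftan 0.9 Frad -1.1 q6 -1.06 [1.4 0. ] 0.7 22.9
theta_pos 2.15 r 34.7 theta_yaw 2.18 z 52.1 Ftan 1.4 Frad -1.1 q6 -0.93 [1.7 0.2] 0.7 22.8
theta_pos 2.29 r 34.6 theta_yaw 2.32 z 52.1 Ftan 1.5 Frad 0.3 q6 -0.80 [1.1 1.1] 0.7 22.9
```

```bash
R='x'; python3 -m pendant '[0.003,-0.079,0,0,0,1,0.5,0.003,-0.079,0,0,0,1,0.5]' >/dev/null; python3 s.py
python3 -m pendant '[0.003,-0.079,0,0,0,1,0.5,0.003,-0.079,0,0,0,1,0.5]' >/dev/null; python3 s.py
python3 -m pendant '[0.003,-0.079,0,0,0,1,0.5,0.003,-0.079,0,0,0,1,0.5]' >/dev/null; python3 s.py
```

```text
theta_pos 2.43 r 34.6 theta_yaw 2.46 z 52.2 Ftan 0.6 Frad 0.0 q6 -0.66 [0.5 0.3] 0.7 23.1
theta_pos 2.57 r 34.5 theta_yaw 2.59 z 52.2 Ftan 1.3 Frad -0.4 q6 -0.52 [1.3 0.1] 0.8 23.1
theta_pos 2.70 r 34.5 theta_yaw 2.73 z 52.2 Ftan 0.9 Frad -1.3 q6 -0.39 [ 1.2 -1.1] 1.1 22.9
```

```bash
python3 -m pendant '[0.003,-0.079,0,0,0,1,0.5]' >/dev/null; python3 s.py
python3 -m pendant '[0.003,-0.079,0,0,0,1,0.5]' >/dev/null; python3 s.py
python3 -m pendant '[0.003,-0.079,0,0,0,1,0.5]' >/dev/null; python3 s.py
```

```text
theta_pos 2.76 r 34.4 theta_yaw 2.80 z 52.3 Ftan 2.6 Frad -1.8 q6 -0.32 [ 2.9 -1.4] 1.2 23.0
theta_pos 2.83 r 34.5 theta_yaw 2.87 z 52.3 Ftan 3.6 Frad -1.1 q6 -0.25 [ 3.7 -0.8] 1.4 22.9
theta_pos 2.90 r 34.4 theta_yaw 2.94 z 52.3 Ftan 2.8 Frad -0.5 q6 -0.18 [ 2.8 -0.5] 1.5 22.7
```

```bash
python3 -m pendant '[0.003,-0.079,0,0,0,1,0.5]' >/dev/null; python3 s.py
python3 -m pendant '[0.003,-0.079,0,0,0,1,0.5]' >/dev/null; python3 s.py
```

```text
theta_pos 2.96 r 34.4 theta_yaw 3.01 z 52.4 Ftan 3.7 Frad -1.1 q6 -0.11 [ 3.6 -1.3] 1.6 22.9
theta_pos 3.03 r 34.3 theta_yaw 3.08 z 52.4 Ftan 4.5 Frad -1.7 q6 -0.04 [ 4.2 -2.2] 2.0 23.1
```

```bash
python3 -m pendant '[0.003,-0.079,0,0,0,1,0.5]' >/dev/null; python3 s.py
python3 -m pendant '[0.002,-0.04,0,0,0,0.5,0.5]' >/dev/null; python3 s.py
python3 -m pendant '[0.002,-0.04,0,0,0,0.5,0.5]' >/dev/null; python3 s.py
```

```text
theta_pos 3.09 r 34.3 theta_yaw 3.15 z 52.5 Ftan 3.6 Frad -1.5 q6 0.03 [ 3.2 -2.1] 2.1 23.0
theta_pos 3.13 r 34.2 theta_yaw 3.19 z 52.5 Ftan 4.5 Frad -0.9 q6 0.06 [ 4.2 -1.9] 1.9 23.4
theta_pos 3.16 r 34.2 theta_yaw 3.22 z 52.5 Ftan 5.1 Frad -0.9 q6 0.10 [ 4.7 -2.1] 2.3 22.5
```

```bash
python3 -m pendant '[0.003,-0.079,0,0,0,1,0.5]' >/dev/null; python3 s.py
python3 -m pendant '[0.002,-0.04,0,0,0,0.5,0.5]' >/dev/null; python3 s.py
```

```text
theta_pos 3.22 r 34.1 theta_yaw 3.29 z 52.5 Ftan 5.2 Frad -0.7 q6 0.17 [ 4.7 -2.4] 2.6 23.1
theta_pos 3.26 r 34.1 theta_yaw 3.33 z 52.5 Ftan 4.7 Frad -0.8 q6 0.20 [ 4.1 -2.4] 2.4 23.0
```

```bash
python3 -m pendant '[0.003,-0.079,0,0,0,1,0.5]' >/dev/null; python3 s.py
python3 -m pendant '[0,0,0,0,0,0,0.5]' >/dev/null; python3 s.py
```

```text
theta_pos 3.32 r 34.0 theta_yaw 3.40 z 52.5 Ftan 5.8 Frad -2.9 q6 0.27 [ 4.1 -5.1] 3.1 23.0
theta_pos 3.35 r 33.9 theta_yaw 3.40 z 52.4 Ftan 2.8 Frad -0.3 q6 0.27 [ 2.5 -1.4] 1.3 22.7
```

```bash
python3 -m pendant '[0,0.13,0,0,0,0,0.5,0,0,-0.6,0,0,0,0.5,0,0,-1,0,0,0,0.5,0,0,-1,0,0,0,0.5,0,0,-1,0,0,0,0.5,-0.8,0,-0.6,0,0,0,0.5,-1,0,0,0,0,0,0.5,0,0,0,0,0,0,0.5]'
python3 - <<'E'
from h import *
np.set_printoptions(precision=1,suppress=True)
D=np.array([568.4,22.7,0]); u=np.array([.985,-.172,0]); v=np.array([.172,.985,0])
c='wrist'; m=camera_model(c); save(c,'w4.png')
for t,z in [('cam',0),('crank_knob',61),('hook_tip',26),('carriage',10),('carriage_block',45)]:
    print(t,[(round(r['score'],2),(p:=onz(c,r['location'],z,m)-D)@u,p@v) for r in pinpoint(c,t)[:1]])
E
```

```text
time: 16.35
tool_pos: [608.8, -74.3, 178.2]
tcp_rot: [3.141, 0.001, 1.143]
contact_force: [-0.8, 0.3, -0.2]
grip_width: 22.7
finger_force: 0.0
cam [(0.58, np.float64(75.49408241080165), np.float64(-2.40566839051245))]
crank_knob [(0.57, np.float64(101.77801176710376), np.float64(11.428883192969156))]
hook_tip [(0.91, np.float64(103.41216484037477), np.float64(17.692248682822445))]
carriage [(0.84, np.float64(-39.13290779442712), np.float64(-0.7663777631814278))]
carriage_block [(0.96, np.float64(-39.28471016789513), np.float64(0.013218451370779326))]
```

View pics/w4.png

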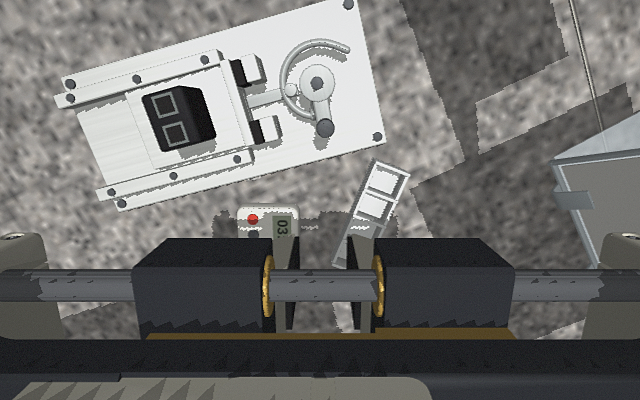

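The hook encloses the pin (291,90), the knob is at (325,128), and the carriage has been drawn in about 1.7 mm (≈20 N). The bystanders are untouched and the gripper is clear.

```bash
python3 -c "
from plant import close_job; print(close_job())"
```

```text
the job is handed in; nothing more can be done
None
```

I pushed the carriage up to the seal, turned the cam to about 3.2 rad with roughly 6 N on the knob, let go and handed the job in at about 16 s. I estimate the pull at about 20 N, from the carriage drawing in about 1.7 mm; no verdict came back.

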